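# Call the line technician and point out the leaning capacitor

## Robot

A 6-joint arm with a two-finger parallel gripper is mounted at the origin on the work surface. World frame = base frame: x ahead of the robot, y to its left, z up, the work surface at z = 0. Lengths are in m, angles in rad, forces in N, time in s.
With the tool pointing down it reaches from about 0.3 to 0.775 m from the base axis. Payload 14.6 kg.
Tool frame: the origin (TCP) lies between the finger pads, 19 mm behind the fingertips; this is the grasp point; z points along the fingers, y is the line along which they close (so a half turn about z gives the same grasp; the last joint's range is limited). The gripper opens to 94 mm and grips with 3 to 60 N. Pads are 16 mm wide; open, the fingers measure 119 mm over their backs; the gripper's body (75 mm by 177 mm) begins 78 mm behind the grasp point.
Start: joints at [-1.381, 0.3, 1.521, -0, 1.321, -0.067], TCP at [0.14, -0.532, 0.224] pointing down, gripper open.
Joint ranges: [-3.03, 3.03], [-0.79, 2.21], [0.23, 2.52], [-1.04, 4.18], [0, 3.07], [-2.55, 2.55]. Speed limits (rad/s): [2.22, 2.22, 2.57, 3.14, 3.14, 3.14].

## Interface

Orientations are given as [roll, pitch, yaw] about the fixed x, y, z axes, in that order (R = Rz(yaw) Ry(pitch) Rx(roll)).
In Python, from station import ctrl gives the robot as it stands.
- The arm moves only by the shell command python3 -m pendant 'ROWS' [OPENING] [FORCE]. ROWS is JSON, a list of rows, each a list of 2 entries, a list of its own where there are three numbers: the shift along the world's x, y, z in cm, then the turn about the world's z in rad. A call has 1 to 20 rows; each row shifts and turns the commanded pose from where the row before left it; what a row does not reach is not made up. A row lasts 1/12 s, in which the tool goes at most 41.7 mm and 7.16 degrees, less where a joint would pass 70% of its speed; a pose out of reach is approached as far as the arm can. A call is refused whole if a number of a shift passes 4.17 or a number of a turn 0.125, either way. A call with a gripper value outside its range is refused whole. OPENING is the opening, from 0 (shut) to 1 (fully open), set as the call begins (- or left out, the last holds). The fingers move at their own pace and stop on an object; FORCE is the grip in N (left out, the last holds). Time passes only in rows, so rows that do not move let the fingers close. It gives the time, the measured TCP pose, the force, the opening and the grip force at its end, in the units of the state.
- ctrl.get_obs(): the state, without advancing time (a new reading comes with each control period).
- ctrl.camera(name): name is "scene" or "side" or "wrist"; returns a dict with "color" (420x560x3 uint8, red, green, blue), "intrinsics" (3x3 intrinsics, pixels), "camera_from_world" (4x4, takes a point from world to camera coordinates). Camera axes: x right, y down, z forward; pixel columns grow to the right and rows downward; lengths in m; the calibration is good to about 2 mm. A picture is of the moment at which its call begins. There is no depth.
- ctrl.hand_in(): hands the job in; it is judged then, once.
The state is a dict: "time_s": time; "qpos": joint angles; "joint_vel": joint speeds; "tau": joint torques, N m; "ee_pos": TCP position; "eef_rot": TCP orientation; "force": force on the tool from outside, world axes, zero at the start; "moment": the same for the moment, N m; "grip_width": finger opening in m; "grip_force": force on a finger pad.
Only numpy, scipy, OpenCV 4.12 (cv2) and the standard library are available. Lean on these libraries where they do the work, as an engineer would, in place of code of your own. Each camera call takes 0.05 s, during which the arm holds its last target. There are 200 camera calls.

## Task

One of the six big capacitors on the board in front of you was not seated and leans over: press the yellow call button fully down and let it go to fetch the technician (not the green one, which releases the pallet), then point straight down at the leaning capacitor with the fingertips about 2 cm above the middle of its silver top. Stay pointing there for at least two seconds, and finish your program in that pose so that the technician sees which one it is. Touch nothing on the board or its pallet, and leave the spare capacitors and the cutters where they are.

Things in the scene. Friction and masses are not known exactly. Their poses are not given: they have to be found in the camera images.
- lean_top (a point): Centre of the silver top of the one capacitor that leans (black can, 25 mm across, 40 mm tall, leaning 19 degrees). This point lies 42 mm above the face of the green board, 101 mm above the bench, and 14 mm off the middle of its printed place; the highest edge of the top is 4 mm higher, the seated neighbours' tops 2 mm lower. z axis straight up.
- lean_cap: The leaning capacitor, loose (unsoldered, about 28 g): one leg is folded under it. Origin on the face of the board in the middle of its printed place; its x axis is the horizontal direction in which it leans. It may stand in any of the six places.
- board: Green circuit board (136 x 184 mm) in a flat black carrier (170 x 216 x 12 mm), in the middle pallet, in front of the robot. Origin under the middle of the carrier, 45 mm above the bench; board face 14 mm above the origin. Holds six capacitors in 2 rows of 3 (rows along y), 46 mm apart; its other parts (heat sink, 30 mm tall, copper choke, small parts) are lower.
- pallet: Fixed: three aluminium solder pallets (each 260 x 340 x 30 mm) in a row along y on the line; origin under the middle one, 35 mm above the bench. The outer two hold boards that are not this station's business.
- line: Fixed conveyor: two aluminium rails along its y, 60 mm high, 330 mm over all in x; origin on the bench in the middle.
- call_top (a point): Top centre of the yellow call button, 32 mm across, on top of the grey control box.
- call (a joint): Travel of the yellow button in m: 0 released, 0.006 fully down; it moves straight down, its spring takes 5 N at full travel and brings it back up.
- release_top (a point): Top centre of the green button on the same box, 32 mm across, 60 mm from the yellow one; it sends the pallet on into the solder wave.
- release (a joint): Travel of the green button in m: 0 released, 0.006 fully down.
- box: Grey control box fixed to the bench, 75 x 150 x 48 mm, left or right of the robot; origin under its middle. Yellow button at 30 mm along its +y, green at 30 mm along its -y; the button tops are 70 mm above the bench.
- tray: Fixed black parts tray, 100 x 180 x 30 mm, with spare capacitors standing in it (tops 44 mm above the bench), on the other side of the robot from the box. Origin under its middle.
- cutters: Loose flush cutters with green handles, about 140 mm long and 12 mm high, lying on the bench between robot and line; origin underneath, near the pivot.
- cap1: Seated capacitor, upright and loose (unsoldered), 25 mm in diameter, 40 mm tall, black with a bare silver top, standing on the board; origin in the middle of its underside.
- cap2: Seated capacitor, upright and loose (unsoldered), 25 mm in diameter, 40 mm tall, black with a bare silver top, standing on the board; origin in the middle of its underside.
- cap3: Seated capacitor, upright and loose (unsoldered), 25 mm in diameter, 40 mm tall, black with a bare silver top, standing on the board; origin in the middle of its underside.
- cap4: Seated capacitor, upright and loose (unsoldered), 25 mm in diameter, 40 mm tall, black with a bare silver top, standing on the board; origin in the middle of its underside.
- cap5: Seated capacitor, upright and loose (unsoldered), 25 mm in diameter, 40 mm tall, black with a bare silver top, standing on the board; origin in the middle of its underside.
- spare1: Loose spare capacitor standing in the tray, same kind, 40 mm tall; origin in the middle of its underside.
- spare2: Loose spare capacitor standing in the tray, same kind, 40 mm tall; origin in the middle of its underside.
Not all that is in view belongs to the job. What is meant by the box is not orange, and is the smaller of those in its own colour.

How it is judged:
On the way, in this order (a step that is already met when the one before it is completed fails the run):
1. the yellow call button is pressed down (value of joint call above 0.0045 m), for 0.05 s.
2. the yellow button is let go and the tool points at the leaning capacitor for two seconds (horizontal distance between the grasp point and lean_top below 0.016 m and z of the grasp point in the frame of lean_top between 0.01 and 0.065 m and (angle between the grasp point's own z axis and vertical above 2.5 rad or angle between the grasp point's own z axis and vertical below 0.64 rad) and value of joint call below 0.0015 m), for 2 s.
At the end, for the whole second after the job is handed in: The tool points down (within 36 degrees) at the leaning capacitor: TCP within 16 mm sideways of its top centre and 10 to 65 mm above it; both buttons up (under 1.5 mm); the leaning capacitor within 6 mm, the other capacitors, spares and cutters within 8 mm of where they were (all of step 2 and value of joint release below 0.0015 m and distance of lean_cap from where it was at the start of the episode below 0.006 m and linear speed of lean_cap below 0.02 m/s and distance of each of cap1, cap2, cap3, cap4, cap5, spare1, spare2, cutters from where it was at the start of the episode below 0.008 m); the robot touches nothing.
It fails at once if the robot touches the leaning capacitor (contact force between any of the fingers, the arm and lean_cap above 0.2 N).
It fails at once if the leaning capacitor is shifted or lifted (distance of lean_cap from where it was at the start of the episode above 0.006 m).
It fails at once if the robot touches the board, a pallet or a seated capacitor (contact force between any of the fingers, the arm and board above 0.2 N or contact force between any of the fingers, the arm and pallet above 0.2 N or contact force between any of the fingers, the arm and cap1 above 0.2 N or contact force between any of the fingers, the arm and cap2 above 0.2 N or contact force between any of the fingers, the arm and cap3 above 0.2 N or contact force between any of the fingers, the arm and cap4 above 0.2 N or contact force between any of the fingers, the arm and cap5 above 0.2 N).
It fails at once if a seated capacitor, a spare or the cutters is shifted or lifted (distance of any of cap1, cap2, cap3, cap4, cap5, spare1, spare2, cutters from where it was at the start of the episode above 0.008 m).
It fails at once if the green release button is pressed (value of joint release above 0.002 m).
It also fails if it takes over 42 s, if anything falls off the work surface, if the arm or the gripper's body presses on something with over 40 N, if the wrist force passes 120 N, or if a joint passes its speed limit or range.

## Working session

There is one attempt and no reset: what is moved stays moved. The work goes in short steps, Python scripts to look and compute and a shell command to move; the robot and the scene stay as the last step left them, time stands still between calls to the robot, and variables do not carry over. Pictures are saved under pics/ and viewed, at most 10 in all, crops included, and the job is handed in when it is done.

```bash
mkdir -p pics
cat > h.py <<'E'
import numpy as np, cv2
from station import ctrl
def snap(n,f):
    c=ctrl.camera(n); cv2.imwrite(f'pics/{f}.png',cv2.cvtColor(c['color'],cv2.COLOR_RGB2BGR))
    np.savez(f'pics/{f}.npz',**c); return c
def ray(c,u,v,z):
    K=np.array(c['intrinsics']);T=np.array(c['camera_from_world'])
    d=T[:3,:3].T@np.linalg.solve(K,[u,v,1.]);o=-T[:3,:3].T@T[:3,3]
    return o+d*(z-o[2])/d[2]
E
python3 - <<'E'
from h import *
for n in("scene","side"): 
    c=snap(n,n+"0"); T=c['camera_from_world']; print(n,-T[:3,:3].T@T[:3,3])
print(ctrl.get_obs())
E
```

```text
scene [ 1.11729039 -0.61670366  0.84386162]
side [0.16359901 0.80004545 0.95859109]
{'time_s': 0.1, 'qpos': array([-1.38058571e+00,  3.00412831e-01,  1.52148671e+00, -1.41970751e-08,
        1.32068319e+00, -6.65627267e-02]), 'joint_vel': array([ 0.00134649, -0.00111624, -0.00278793,  0.00082676, -0.00019053,
        0.0003569 ]), 'tau': array([ 5.62885507e-04, -5.32644582e+01, -3.53284228e+01,  7.09133665e-02,
        2.34739407e-02, -6.30713862e-05]), 'ee_pos': array([ 0.13965776, -0.53176722,  0.2237582 ]), 'eef_rot': array([-3.14060476e+00, -6.58401283e-05,  2.56773317e-01]), 'force': array([ 0.32988133, -0.82081866,  0.59499363]), 'moment': array([-0.00617896,  0.00027635, -0.01426372]), 'grip_force': 0.0, 'grip_width': 0.09403188749568954}
```

View pics/scene0.png

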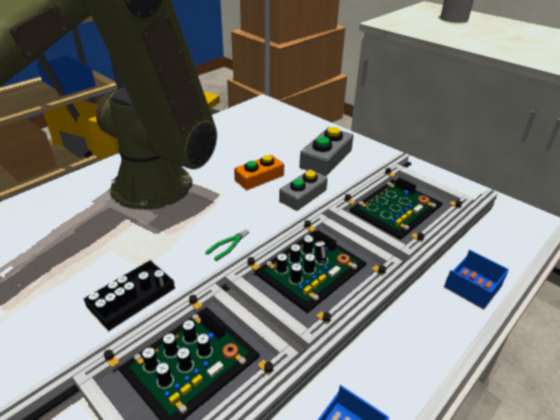

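View pics/side0.png

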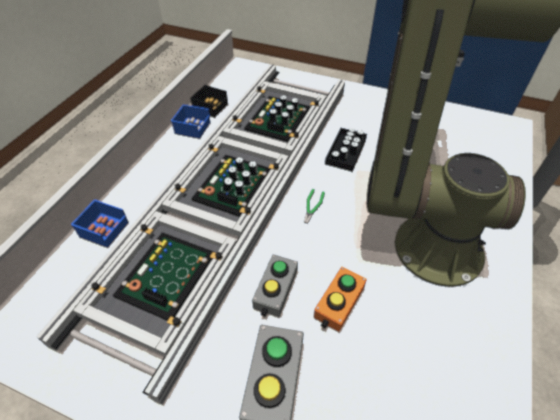

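Scene: the small grey box is at about (303,187), with yellow at (310,176) and green at (297,184). In the side view yellow is at (271,287) and green at (280,268). The bigger grey and the orange boxes are decoys. The middle board is at about (305,262) in scene and (238,180) in side. I'll enlarge it and measure the buttons.

Run:
```python
from h import *
def blob(c,lo,hi,uv):
    m=cv2.inRange(cv2.cvtColor(c['color'],cv2.COLOR_RGB2HSV),lo,hi)
    n,l,s,ce=cv2.connectedComponentsWithStats(m)
    k=[i for i in range(1,n) if s[i,4]>15]
    i=min(k,key=lambda i:np.hypot(*(ce[i]-uv))); return ce[i],s[i]
for n,y,g in(("scene0",(310,176),(297,184)),("side0",(271,287),(280,268))):
    c=np.load(f'pics/{n}.npz')
    for nm,lo,hi,uv in(("Y",(20,120,110),(34,255,255),y),("G",(50,120,60),(85,255,255),g)):
        p,s=blob(c,lo,hi,uv); print(n,nm,p,s,ray(c,*p,.068))
a=cv2.imread('pics/scene0.png')[225:315,240:370]; b=cv2.imread('pics/side0.png')[140:230,180:310]
cv2.imwrite('pics/crop.png',np.hstack([cv2.resize(i,(400,277),interpolation=cv2.INTER_CUBIC) for i in(a,b)]))
```

```text
scene0 Y [310.16393443 173.44262295] [305 170  11   8  61] [0.37967107 0.32757541 0.068     ]
scene0 G [298.         182.26470588] [293 179  11   8  68] [0.38498144 0.26532155 0.068     ]
side0 Y [270.97674419 285.54263566] [265 280  13  12 129] [0.37958008 0.32509727 0.068     ]
side0 G [279.25471698 266.55660377] [273 262  13  11 106] [0.38137554 0.26595892 0.068     ]
```

View pics/crop.png

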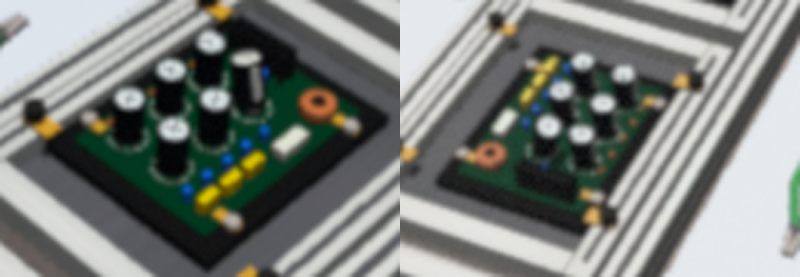

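The leaning capacitor is the one at crop (247,58) in scene, full-image (320,244), and at about (547,127) in side, full-image (228,181). That puts it in the far row at the +y end. Button spacing measures 60–62 mm, as it should. Moving now with the fingers shut.

```bash
python3 -m pendant '[[[1.9,2.4,0.2],0],[[1.9,2.4,0.2],0],[[1.9,2.4,0.2],0],[[1.9,2.4,0.2],0],[[1.9,2.4,0.2],0],[[1.9,2.4,0.2],0],[[1.9,2.4,0.2],0],[[1.9,2.4,0],0],[[1.9,2.4,0],0],[[1.9,2.4,0],0],[[1.9,2.4,0],0],[[1.9,2.4,0],0],[[1.9,2.4,0],0],[[1.9,2.4,0],0],[[0,3,0],0],[[0,3,0],0],[[0,3,0],0],[[0,3,0],0],[[0,3,0],0],[[0,3,0],0]]' 0
python3 - <<'E'
from h import *
c=snap("wrist","w0"); T=c['camera_from_world'];print(-T[:3,:3].T@T[:3,3])
s,d=np.load('pics/scene0.npz'),np.load('pics/side0.npz')
P=[x['intrinsics']@x['camera_from_world'][:3] for x in(s,d)]
X=cv2.triangulatePoints(*P,np.array([[320.3],[243.8]]),np.array([[227.8],[180.8]]));print((X[:3]/X[3]).T)
print(ray(s,320.3,243.8,.101),ray(d,227.8,180.8,.101))
o=ctrl.get_obs();print(o['ee_pos'],o['eef_rot'],o['qpos'])
E
```

```text
time_s: 1.77
ee_pos: [0.4053, -0.0145, 0.2382]
eef_rot: [-3.141, 0.0, 0.257]
force: [1.0, 0.7, -0.1]
grip_width: 0.0009
grip_force: 0.0
[0.48469106 0.00640624 0.39834198]
[[0.62711805 0.06724927 0.101526  ]]
[0.62787264 0.06843736 0.101     ] [0.62604936 0.0657968  0.101     ]
[ 0.40517324 -0.01112583  0.23819074] [-3.14040705e+00 -1.80799673e-04  2.58249224e-01] [-1.18602687e-01 -4.26341360e-02  1.87442622e+00  1.20983228e-03
  1.31006894e+00  1.19363228e+00]
```

View pics/w0.png

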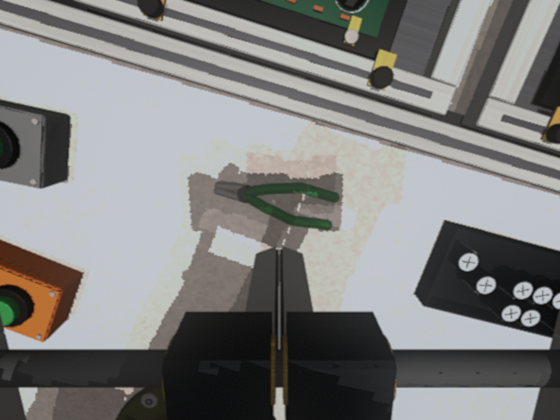

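The wrist view shows the cutters at (280,200), the tray on the right, and box edges on the left. The capacitors are out of this view. Triangulation gives lean_top (0.627, 0.067, 0.1015), and the height agrees with the expected 0.101. Next is the button.

```bash
python3 -m pendant '[[[-0.2,2.8,0],0],[[-0.2,2.8,0],0],[[-0.2,2.8,0],0],[[-0.2,2.8,0],0],[[-0.2,2.8,0],0],[[-0.2,2.8,-0.5],0],[[-0.2,2.8,-0.5],0],[[-0.2,2.8,-1],0],[[-0.2,2.8,-1.5],0],[[-0.2,2.8,-1.5],0],[[-0.2,2.8,-1.5],0],[[-0.2,2.8,-1.5],0],[[0,0,-1],0],[[0,0,-1],0],[[0,0,0],0],[[0,0,0],0],[[0,0,0],0]]'
python3 - <<'E'
from h import *
c=snap("side","s1");o=ctrl.get_obs();print(o['ee_pos'],o['eef_rot'],o['qpos'],o['force'])
c=snap("wrist","w1")
s=cv2.imread('pics/s1.png')[215:345,190:360]; w=cv2.imread('pics/w1.png')
cv2.imwrite('pics/c1.png',np.hstack([cv2.resize(s,(392,300)),cv2.resize(w,(400,300))]))
E
```

```text
time_s: 3.23
ee_pos: [0.3822, 0.3194, 0.139]
eef_rot: [-3.141, -0.001, 0.256]
force: [0.3, 0.1, -0.1]
grip_width: 0.0006
grip_force: 0.0
[0.38224441 0.31956508 0.13916963] [-3.14111602e+00 -1.33547161e-03  2.55724840e-01] [ 6.22814550e-01  2.75956187e-01  1.76277633e+00 -3.85927343e-05
  1.10144258e+00  1.93790315e+00] [-0.4931628  -0.94602137  0.08798391]
```

View pics/c1.png

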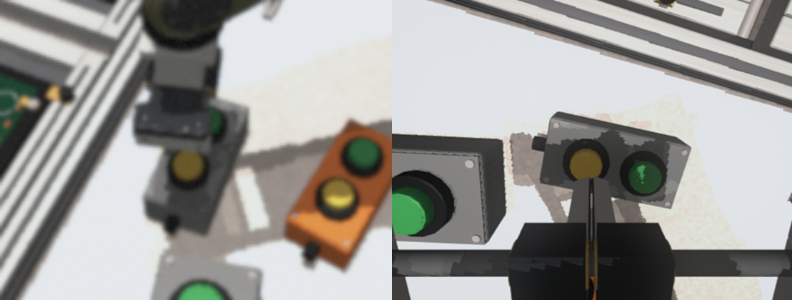

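The fingers are over the yellow button, with green clear to one side. Pressing.

```bash
python3 -m pendant '[[[-0.2,0.7,-1],0],[[0,0,-1.5],0],[[0,0,-1.5],0],[[0,0,-0.7],0],[[0,0,-0.4],0],[[0,0,-0.4],0],[[0,0,-0.2],0],[[0,0,-0.1],0],[[0,0,0],0],[[0,0,0],0],[[0,0,0],0]]'
```

```text
time_s: 4.25
ee_pos: [0.3798, 0.3273, 0.0826]
eef_rot: [-3.141, -0.001, 0.257]
force: [-12.1, -8.1, 29.0]
grip_width: 0.0006
grip_force: 14.4
```

It's on its stop at 29 N, so fully down. Lifting off and moving to look down at the board.

```bash
python3 -m pendant '[[[0,0,1],0],[[0,0,2.5],0],[[0,0,3.5],0],[[0,0,3.5],0],[[0,0,3.5],0],[[1.5,-2.7,0.5],0],[[1.5,-2.7,0.5],0],[[1.5,-2.7,0.5],0],[[1.5,-2.7,0.5],0],[[1.5,-2.7,0.5],0],[[1.5,-2.7,0],0],[[1.5,-2.7,0],0],[[1.5,-2.7,0],0],[[1.5,-2.7,0],0],[[1.5,-2.7,0],0],[[0,0,0],0],[[0,0,0],0],[[0,0,0],0]]'
python3 - <<'E'
from h import *
c=snap("wrist","w2");T=c['camera_from_world']
q=c['intrinsics']@(T@[.627,.067,.101,1])[:3];print(q[:2]/q[2],ctrl.get_obs()['ee_pos'])
E
```

```text
time_s: 5.75
ee_pos: [0.5296, 0.0574, 0.2455]
eef_rot: [-3.142, -0.0, 0.257]
force: [-0.4, 0.6, -0.0]
grip_width: 0.0006
grip_force: 0.0
[297.62115659  89.96046321] [0.52945098 0.05776014 0.24552869]
```

View pics/w2.png

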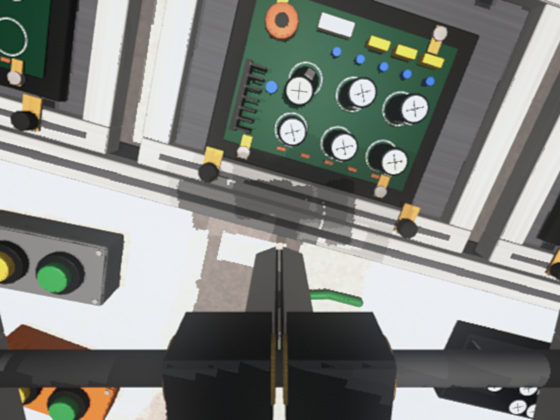

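The leaning can's top is at (299,91), with its body showing behind it. The prediction was (298,90), so the position is confirmed. Going above it, then down.

```bash
python3 -m pendant '[[[1.6,0.15,0],0],[[1.6,0.15,0],0],[[1.6,0.15,0],0],[[1.6,0.15,0],0],[[1.6,0.15,0],0],[[1.7,0.15,0],0],[[0,0,-1],0],[[0,0,-2],0],[[0,0,-2],0],[[0,0,-2],0],[[0,0,-1.5],0],[[0,0,-1],0],[[0,0,-0.5],0],[[0,0,-0.5],0],[[0,0,0],0],[[0,0,0],0]]'
python3 - <<'E'
from h import *
c=snap("side","s3");d=snap("wrist","w3");i=cv2.imread('pics/s3.png')[130:240,170:320]
cv2.imwrite('pics/c3.png',np.hstack([cv2.resize(i,(400,300)),cv2.resize(cv2.imread('pics/w3.png'),(400,300))]))
E
```

```text
time_s: 7.13
ee_pos: [0.6269, 0.0662, 0.1409]
eef_rot: [3.141, -0.001, 0.257]
force: [-1.0, -0.0, 0.6]
grip_width: 0.0003
grip_force: 0.0
```

View pics/c3.png

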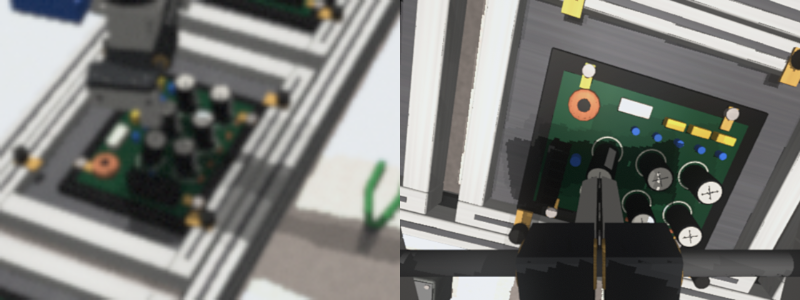

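The fingertips are over the leaning can and nothing is touching. Holding for more than two seconds (36 rows), then handing in.

```bash
python3 -m pendant '[[[0,0,0],0],[[0,0,0],0],[[0,0,0],0],[[0,0,0],0],[[0,0,0],0],[[0,0,0],0],[[0,0,0],0],[[0,0,0],0],[[0,0,0],0],[[0,0,0],0],[[0,0,0],0],[[0,0,0],0],[[0,0,0],0],[[0,0,0],0],[[0,0,0],0],[[0,0,0],0],[[0,0,0],0],[[0,0,0],0]]' >/dev/null
python3 -m pendant '[[[0,0,0],0],[[0,0,0],0],[[0,0,0],0],[[0,0,0],0],[[0,0,0],0],[[0,0,0],0],[[0,0,0],0],[[0,0,0],0],[[0,0,0],0],[[0,0,0],0],[[0,0,0],0],[[0,0,0],0],[[0,0,0],0],[[0,0,0],0],[[0,0,0],0],[[0,0,0],0],[[0,0,0],0],[[0,0,0],0]]'
python3 -c "
from station import ctrl
print(ctrl.hand_in())"
```

```text
time_s: 10.23
ee_pos: [0.6267, 0.066, 0.1402]
eef_rot: [3.142, 0.0, 0.257]
force: [0.2, -0.5, -0.4]
grip_width: 0.0003
grip_force: 0.0
the job is handed in; nothing more can be done
None
```

I pressed the yellow call button to its stop and let it go, then held the fingertips about 2 cm above the leaning capacitor (the far row's +y end) for three seconds and handed the job in there at 10.2 s; hand-in returned no verdict.

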